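Find the soft spring plunger and shut it in the reject bay

ROBOT

A 7-joint arm with a two-finger parallel gripper is mounted at the origin on the work surface. World frame = base frame: x ahead of the robot, y to its left, z up, the work surface at z = 0. Lengths are in mm, angles in rad, forces in N, time in s.
With the tool pointing down it reaches from about 400 to 900 mm from the base axis. Payload 5.5 kg.
Tool frame: the origin (TCP) lies midway between the tips of the shut fingers; the grasp point (between the pads) lies 19 mm behind it; z points along the fingers, y is the direction in which the jaws open and shut (so a half turn about z gives the same grasp; the last joint's range is limited). The gripper opens to 92 mm and grips with 3 to 60 N. Pads are 19 mm wide; open, the fingers measure 130 mm over their backs; the gripper's body (75 mm by 190 mm) begins 47 mm behind the grasp point.
Start: joints at [-0.892, 0.501, -0.427, 1.55, 0.221, 1.138, -0.21], TCP at [262.513, 594.632, 226.729] pointing down, gripper open.
Joint ranges: [-2.88, 2.88], [-0.31, 2.03], [-1.54, 1.56], [0.2, 2.42], [-1.41, 4.55], [0.19, 2.02], [-2.57, 2.57]. Speed limits (rad/s): [2.57, 2.57, 3.14, 3.14, 3.14, 3.14, 3.14].

INTERFACE

Orientations are given as a unit quaternion [w, x, y, z].
In Python, from station import read_state, grab_frame, sign_off gives the robot as it stands.
- The arm moves only by the tool send_rows, never from a script. Its argument "deltas" is a list of rows, each a list of 3 entries, a list of its own where there are three numbers: the shift along the tool's x, y, z in m, then the turn about the tool's z in degrees, then the opening, from 0 (shut) to 1 (fully open). A call has 1 to 20 rows; each row is the pose to reach, as a shift and turn from the pose measured when the call began, along the tool's axes at that moment; what a row does not reach only later rows make up. A row lasts 1/10 s, in which the tool goes at most 50 mm and 8.59 degrees, less where a joint would pass 70% of its speed; a pose out of reach is approached as far as the arm can. A call with a gripper value outside its range is refused whole. The fingers move at their own pace and stop on an object; "squeeze" is the grip in N (left out, the last holds). Time passes only in rows, so rows that repeat a pose let the fingers close. It gives the time, the measured TCP pose, the force and the opening at its end, in the units of the state.
- read_state(): the state, without advancing time (a new reading comes with each control period).
- grab_frame(name): name is "side" or "top"; returns a dict with "frame" (384x512x3 uint8, red, green, blue), "mtx" (3x3 intrinsics, pixels), "R" (3x3) and "t" (3): a world point X has camera coordinates R X + t. Camera axes: x right, y down, z forward; pixel columns grow to the right and rows downward; lengths in mm; the calibration is good to about 2 mm. A picture is of the moment at which its call begins. There is no depth.
- sign_off(): hands the job in, once; it reports no verdict.
The state is a dict: "time_s": time; "joint_positions": joint angles; "joint_vel": joint speeds; "joint_torque": joint torques, N m; "position": TCP position; "tool_rot": TCP orientation; "wrist_force": force on the tool from outside, world axes, zero at the start; "torque": the same for the moment, N m; "finger_gap": finger opening in mm.
Only numpy, scipy, OpenCV 4.12 (cv2) and the standard library are available. Lean on these libraries where they do the work, as an engineer would, in place of code of your own. Each camera call takes 0.05 s, during which the arm holds its last target.

TASK

One of the three look-alike spring plungers has lost its inner spring, so its nose gives way almost without force and it weighs about half: find it by pushing down gently on the noses, and press the suspect's own nose before you move it. Then lower it to stand upright in the red-lined reject bay of the grey cabinet, and slide the door shut over it until you feel the stop. The two sound plungers stay standing where they are, and nothing else is shifted or pressed.

Things in the scene. Friction and masses are not known exactly. Their poses are not given: they have to be found in the camera images.
- plunger_a_mid (a point): One of three look-alike stainless spring plungers, standing loose and upright: foot 38 mm across and 6 mm high, barrel 28 mm across up to 50 mm, then a brass nose 16 mm across standing 14 mm proud (top at 64 mm); two sound ones of about 250 g, one faulty of about 130 g, alike to the eye. This point: on its axis, 30 mm above its underside (half-way up); z is its axis, up.
- plunger_b_mid (a point): One of three look-alike stainless spring plungers, standing loose and upright: foot 38 mm across and 6 mm high, barrel 28 mm across up to 50 mm, then a brass nose 16 mm across standing 14 mm proud (top at 64 mm); two sound ones of about 250 g, one faulty of about 130 g, alike to the eye. This point: on its axis, 30 mm above its underside (half-way up); z is its axis, up.
- plunger_c_mid (a point): One of three look-alike stainless spring plungers, standing loose and upright: foot 38 mm across and 6 mm high, barrel 28 mm across up to 50 mm, then a brass nose 16 mm across standing 14 mm proud (top at 64 mm); two sound ones of about 250 g, one faulty of about 130 g, alike to the eye. This point: on its axis, 30 mm above its underside (half-way up); z is its axis, up.
- nose_a (a joint): How far the nose of plunger_a is pushed down into its barrel, m: 0 = out, 0.010 = fully in, a hard stop; it springs back. A sound nose starts to move at about 2.4 N and takes 5.4 N at 5 mm and 8.4 N at 10 mm; the faulty one starts at about 0.4 N and takes under 1.5 N all the way.
- nose_b (a joint): How far the nose of plunger_b is pushed down into its barrel, m: 0 = out, 0.010 = fully in, a hard stop; it springs back. A sound nose starts to move at about 2.4 N and takes 5.4 N at 5 mm and 8.4 N at 10 mm; the faulty one starts at about 0.4 N and takes under 1.5 N all the way.
- nose_c (a joint): How far the nose of plunger_c is pushed down into its barrel, m: 0 = out, 0.010 = fully in, a hard stop; it springs back. A sound nose starts to move at about 2.4 N and takes 5.4 N at 5 mm and 8.4 N at 10 mm; the faulty one starts at about 0.4 N and takes under 1.5 N all the way.
- door (a joint): Sliding door of the cabinet, m: 0 = shut at its stop over the red-lined reject bay, 0.130 = slid right away to the other stop, over the blue-lined bay; it slides towards the cabinet's -y as the value grows, stays where it is left, and needs about 1.5 to 3 N to move.
- door_grip (a point): Black grip bar standing on the middle of the sliding door: 60 mm long along the cabinet's x, 14 mm thick along the cabinet's y (the slide direction), 40 mm high from the door plate (88 mm above the table) to its top (128 mm). This point is on the bar's centre line, 8 mm below its top. Axes are those of the cabinet.
- reject_bay (a point): Centre of the red-lined floor of the reject bay, 6 mm above the table. The grey cabinet, 160 (x) x 270 (y) x 80 mm high, is fixed lying on its back, open upwards in two bays side by side along its y, each 144 (x) x 124 (y) mm inside and 74 mm deep; the blue-lined bay is centred 130 mm to -y. The door plate (158 x 130 x 8 mm) slides on the rim. Axes: the cabinet's, z up.
- red_button_top (a point): Bystander: top of a round red push button, 32 mm across, in a black housing 48 mm across fixed to the table.
- red_button (a joint): How far the red push button is pressed, m; 0 = up.
- tin_mid (a point): Bystander: dented open aluminium parts tin, 64 mm across, 48 mm high; point on its axis 24 mm up.
- jar_mid (a point): Bystander: small white jar with blue cap, 44 mm across, 55 mm high; point on its axis 27 mm up.
- bearing_block_mid (a point): Bystander: bearing block, steel foot 50 x 36 mm, 12 mm high, with a green round housing 34 mm across, 52 mm high in all; point on its axis 26 mm up.
- spray_mid (a point): Bystander: tall orange bottle, 50 mm across, 150 mm high; point on its axis 75 mm up.
- bezel_mid (a point): Bystander: yellow plastic validator bezel lying flat, a frame 90 x 110 x 16 mm; point at its centre 8 mm up.
- screwdriver_grip (a point): Bystander: screwdriver 200 mm long lying on the table; point in its handle.
Things that resemble listed ones, but are neither listed nor needed, are in the scene too. What is shaped like the part that bears plunger_b_mid but pink is not meant.

How it is judged (in metres and radians):
On the way, in this order (a step that is already met when the one before it is completed fails the run):
1. the faulty plunger's nose is pressed in by at least 3 mm (it yields so far at under 3 N, a sound one does not) (((value of joint nose_a above 0.003 m and contact force between the fingers and plunger_a below 3 N) or (value of joint nose_b above 0.003 m and contact force between the fingers and plunger_b below 3 N) or (value of joint nose_c above 0.003 m and contact force between the fingers and plunger_c below 3 N))), for 0.02 s.
2. the faulty plunger stands upright at rest in the reject bay (its floor carries under 1.75 N) (((x of plunger_a_mid in the frame of reject_bay between -0.06 and 0.06 m and y of plunger_a_mid in the frame of reject_bay between -0.052 and 0.052 m and z of plunger_a_mid in the frame of reject_bay between 0.024 and 0.036 m and angle between plunger_a_mid's own z axis and vertical below 0.15 rad and linear speed of plunger_a below 0.02 m/s and contact force between plunger_a and cabinet between 0.8 and 1.75 N) or (x of plunger_b_mid in the frame of reject_bay between -0.06 and 0.06 m and y of plunger_b_mid in the frame of reject_bay between -0.052 and 0.052 m and z of plunger_b_mid in the frame of reject_bay between 0.024 and 0.036 m and angle between plunger_b_mid's own z axis and vertical below 0.15 rad and linear speed of plunger_b below 0.02 m/s and contact force between plunger_b and cabinet between 0.8 and 1.75 N) or (x of plunger_c_mid in the frame of reject_bay between -0.06 and 0.06 m and y of plunger_c_mid in the frame of reject_bay between -0.052 and 0.052 m and z of plunger_c_mid in the frame of reject_bay between 0.024 and 0.036 m and angle between plunger_c_mid's own z axis and vertical below 0.15 rad and linear speed of plunger_c below 0.02 m/s and contact force between plunger_c and cabinet between 0.8 and 1.75 N))), for 0.2 s.
At the end, for the whole second after the job is handed in: The faulty plunger (told by its weight, under 1.75 N on the bay's floor) stands upright within 0.15 rad and at rest in the red-lined reject bay, the door is within 4 mm of its shut stop over it, the two sound plungers stand upright, and they and all bystanders are within 30 mm of where they started (((x of plunger_a_mid in the frame of reject_bay between -0.06 and 0.06 m and y of plunger_a_mid in the frame of reject_bay between -0.052 and 0.052 m and z of plunger_a_mid in the frame of reject_bay between 0.024 and 0.036 m and angle between plunger_a_mid's own z axis and vertical below 0.15 rad and linear speed of plunger_a below 0.02 m/s and contact force between plunger_a and cabinet between 0.8 and 1.75 N) or (x of plunger_b_mid in the frame of reject_bay between -0.06 and 0.06 m and y of plunger_b_mid in the frame of reject_bay between -0.052 and 0.052 m and z of plunger_b_mid in the frame of reject_bay between 0.024 and 0.036 m and angle between plunger_b_mid's own z axis and vertical below 0.15 rad and linear speed of plunger_b below 0.02 m/s and contact force between plunger_b and cabinet between 0.8 and 1.75 N) or (x of plunger_c_mid in the frame of reject_bay between -0.06 and 0.06 m and y of plunger_c_mid in the frame of reject_bay between -0.052 and 0.052 m and z of plunger_c_mid in the frame of reject_bay between 0.024 and 0.036 m and angle between plunger_c_mid's own z axis and vertical below 0.15 rad and linear speed of plunger_c below 0.02 m/s and contact force between plunger_c and cabinet between 0.8 and 1.75 N)) and (contact force between plunger_a and cabinet between 0.8 and 1.75 N or (distance of plunger_a_mid from where it was at the start of the episode below 0.03 m and angle between plunger_a_mid's own z axis and vertical below 0.2 rad)) and (contact force between plunger_b and cabinet between 0.8 and 1.75 N or (distance of plunger_b_mid from where it was at the start of the episode below 0.03 m and angle between plunger_b_mid's own z axis and vertical below 0.2 rad)) and (contact force between plunger_c and cabinet between 0.8 and 1.75 N or (distance of plunger_c_mid from where it was at the start of the episode below 0.03 m and angle between plunger_c_mid's own z axis and vertical below 0.2 rad)) and value of joint door below 0.004 m and distance of each of tin_mid, jar_mid, bearing_block_mid, spray_mid, bezel_mid, screwdriver_grip from where it was at the start of the episode below 0.03 m); the robot touches nothing.
It fails at once if a bystander is shifted by more than 30 mm (distance of any of tin_mid, jar_mid, bearing_block_mid, spray_mid, bezel_mid, screwdriver_grip from where it was at the start of the episode above 0.03 m).
It fails at once if a plunger is dropped or thrown (over 0.9 m/s while not held) ((linear speed of plunger_a above 0.9 m/s and contact force between the fingers and plunger_a below 0.1 N) or (linear speed of plunger_b above 0.9 m/s and contact force between the fingers and plunger_b below 0.1 N) or (linear speed of plunger_c above 0.9 m/s and contact force between the fingers and plunger_c below 0.1 N)).
It fails at once if the red push button is pressed (value of joint red_button above 0.003 m).
It also fails if it takes over 72 s, if anything falls off the work surface, if the arm or the gripper's body presses on something with over 40 N, if the wrist force passes 120 N, or if a joint passes its speed limit or range.

## Working session

There is one attempt and no reset: what is moved stays moved. The work goes in short steps, Python scripts to look and compute and a tool call to move; the robot and the scene stay as the last step left them, time stands still between calls to the robot, and variables do not carry over. Pictures are saved under pics/ and viewed, and the job is handed in when it is done.

Besides the shell and the picture viewer there is one more tool, called after "Request:" by a JSON object that holds its "name" and its "arguments", one argument or row to a line. send_rows: Moves the arm, as the interface text tells. Its arguments: {"type":"object","properties":{"deltas":{"type":"array"},"squeeze":{"type":"number"}},"required":["deltas"]}

```bash
ls; mkdir -p pics
cat > h.py <<'E'
import numpy as np,cv2
from station import read_state,grab_frame,sign_off
def save(name):
    out={}
    for n in ("side","top"):
        f=grab_frame(n); out[n]=f
        cv2.imwrite(f"pics/{name}_{n}.png",f["frame"][:,:,::-1])
        np.savez(f"pics/{name}_{n}.npz",**f)
    return out
def load(name,n): return dict(np.load(f"pics/{name}_{n}.npz"))
def ray(f,u,v):
    d=f["R"].T@np.linalg.inv(f["mtx"])@np.array([u,v,1.]); c=-f["R"].T@f["t"]; return c,d/np.linalg.norm(d)
def onz(f,u,v,z):
    c,d=ray(f,u,v); return c+d*(z-c[2])/d[2]
def two(f1,p1,f2,p2):
    c1,d1=ray(f1,*p1);c2,d2=ray(f2,*p2)
    A=np.stack([d1,-d2],1);s=np.linalg.lstsq(A,c2-c1,rcond=None)[0]
    a=c1+d1*s[0];b=c2+d2*s[1];return (a+b)/2,np.linalg.norm(a-b)
def proj(f,X):
    x=f["mtx"]@(f["R"]@np.array(X,float)+f["t"]);return x[:2]/x[2]
E
python3 - <<'E'
from h import *
print(read_state())
o=save("s0")
for n in o: print(n,-o[n]["R"].T@o[n]["t"],o[n]["R"][2],o[n]["mtx"])
for n in o: cv2.imwrite(f"pics/s0b_{n}.png",cv2.resize(o[n]["frame"][:,:,::-1],(800,600),interpolation=cv2.INTER_CUBIC))
E
```

```text
pics
{'time_s': 0.0, 'joint_positions': array([-0.89180098,  0.50182605, -0.42675562,  1.55143679,  0.22079077,
        1.13830883, -0.21027232]), 'joint_vel': array([-5.31625396e-05, -5.35445954e-04, -7.13082142e-05, -2.44557047e-03,
       -1.44647696e-03,  9.60268985e-04,  1.42616995e-03]), 'joint_torque': array([ 9.97270872e-04, -5.66588366e+01, -5.81585348e+00, -2.79122472e+01,
       -6.86500780e-02,  3.05545726e-02,  1.85223348e-04]), 'position': array([262.32446394, 593.95324542, 225.69437764]), 'tool_rot': array([-2.24311263e-04,  2.06381275e-01,  9.78471174e-01, -9.37944273e-04]), 'wrist_force': array([ 0.01691586, -0.81608448, -1.19708589]), 'torque': array([-0.02221069, -0.00960314,  0.02096152]), 'finger_gap': 91.9788259159666}
side [ 280.85895003 -784.41851877  577.49604371] [ 0.3141659   0.78829597 -0.52904561] [[360.34064229   0.         263.27970681]
 [  0.         360.34064229 189.31321282]
 [  0.           0.           1.        ]]
top [ 497.01876208  -52.75951845 1421.40466572] [ 0.04549456  0.01240081 -0.99888761] [[457.7467476    0.         266.56519922]
 [  0.         457.7467476  192.13588552]
 [  0.           0.           1.        ]]
```

View pics/s0b_top.png

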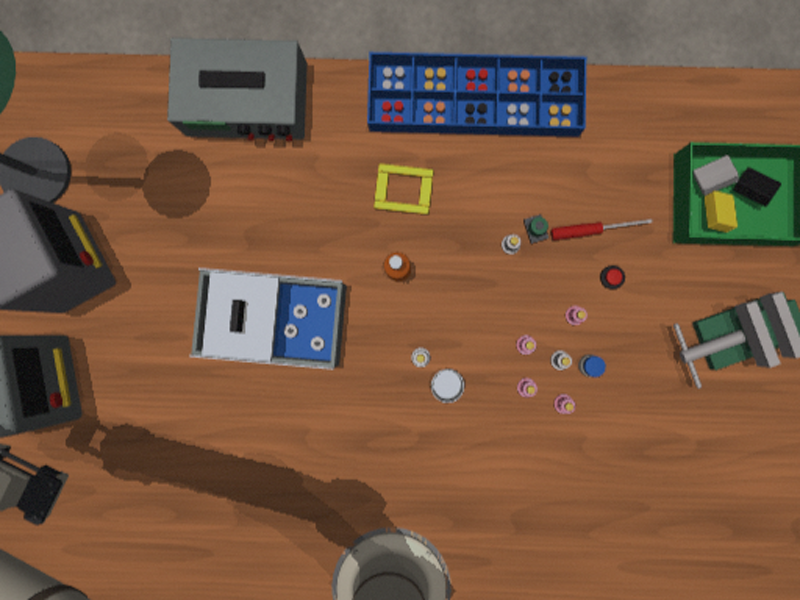

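View pics/s0b_side.png

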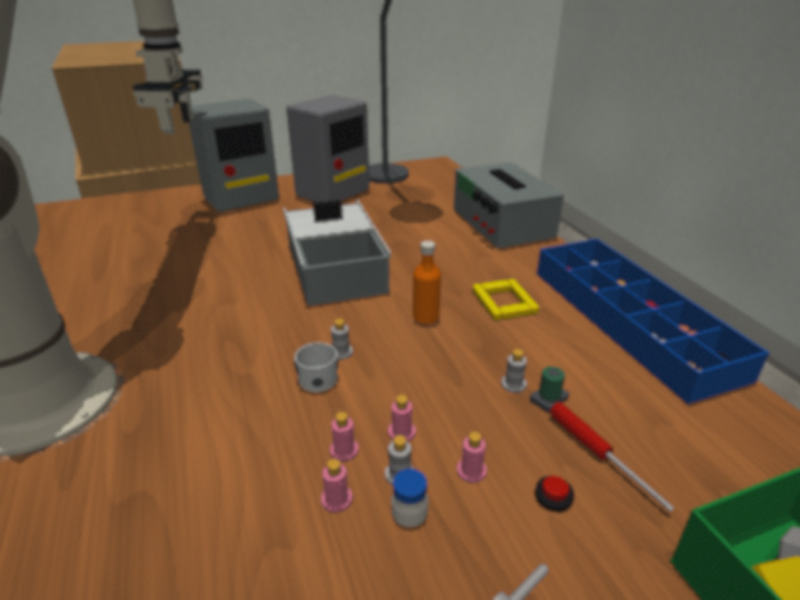

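Top view (800×600 scale): stainless candidates are at (512,243), (421,357) and (561,360). The pink look-alikes, which are not meant, are at (527,345), (527,388), (565,404) and (576,315). The blue bay at (312,322) is open and holds white rings, and the door over the red bay has its grip at (238,316). The jar is at (593,366), the tin at (447,385), the button at (613,277) and the bottle at (397,265). I'll check these in a close crop.

Run:
```python
from h import *
t=load("s0","top")["frame"][:,:,::-1];s=load("s0","side")["frame"][:,:,::-1]
a=cv2.resize(t[145:265,115:235],(400,400),interpolation=cv2.INTER_CUBIC)
b=cv2.resize(t[140:270,260:390],(400,400),interpolation=cv2.INTER_CUBIC)
cv2.imwrite("pics/c1.png",np.hstack([a,b]))
a=cv2.resize(s[195:335,190:360],(800,600*140*170//170//140),interpolation=cv2.INTER_CUBIC) if 0 else cv2.resize(s[195:335,190:360],(728,600),interpolation=cv2.INTER_CUBIC)
cv2.imwrite("pics/c2.png",a)
cv2.imwrite("pics/c3.png",cv2.resize(s[120:200,170:270],(750,600),interpolation=cv2.INTER_CUBIC))
```

```text
(no output)
```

View pics/c1.png

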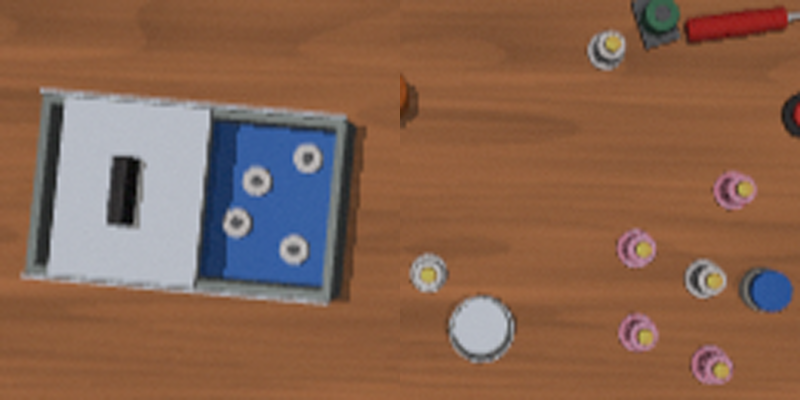

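View pics/c2.png

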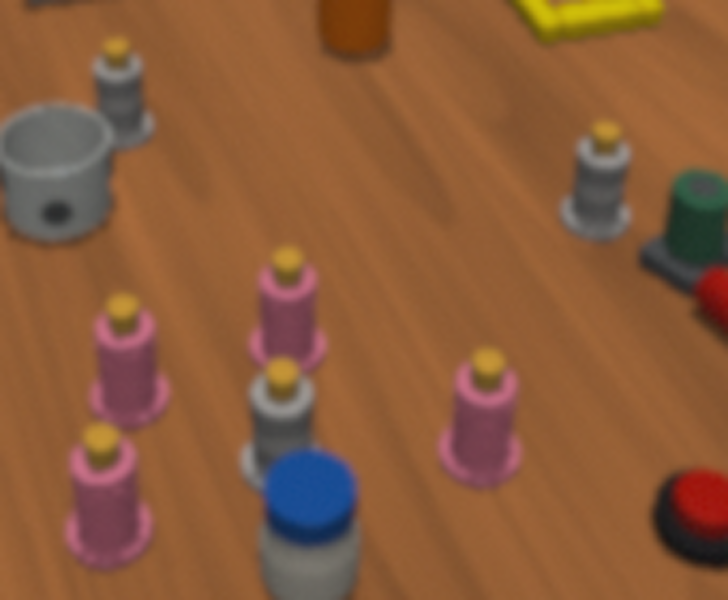

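View pics/c3.png

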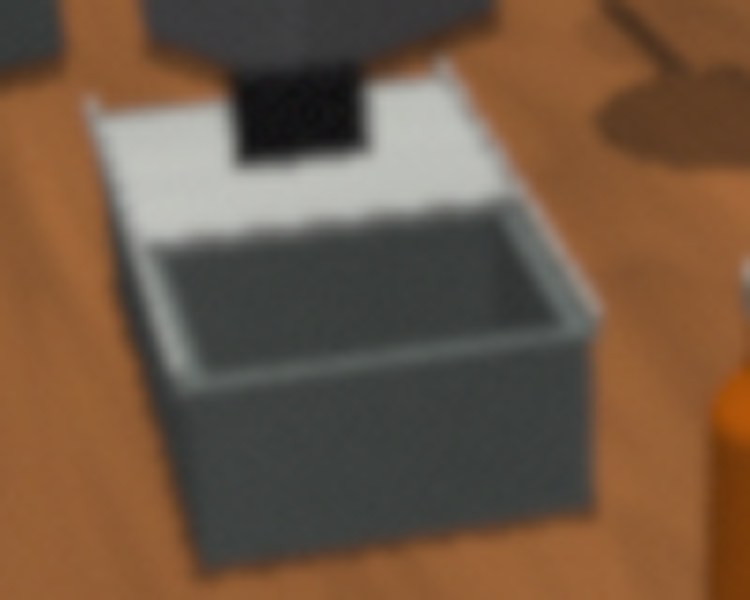

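The crops confirm three stainless plungers. In top-crop pixels they are at (608,47), (428,273) and (710,280). The jar's blue cap is 60 crop px to the right of the third, and the tin is next to the second. The door covers the red bay except for a narrow slit at its left edge. Next I'll measure the noses, cabinet and grip.

```bash
cat >> h.py <<'E'
def mask(f,lo,hi,roi):
    hsv=cv2.cvtColor(f["frame"],cv2.COLOR_RGB2HSV);m=cv2.inRange(hsv,lo,hi)
    z=np.zeros_like(m);x0,y0,x1,y1=roi;z[y0:y1,x0:x1]=m[y0:y1,x0:x1];return z
def blobs(m,amin=4):
    n,l,st,c=cv2.connectedComponentsWithStats(m)
    return [(c[i].round(2),st[i,4],st[i,:4]) for i in range(1,n) if st[i,4]>=amin]
E
python3 - <<'E'
from h import *
t=load("s0","top");s=load("s0","side")
for f,roi in((t,(250,140,390,270)),(s,(190,195,360,335))):
    print('--')
    for b in blobs(mask(f,(20,100,90),(32,255,255),roi)): print(b)
print("grip")
for f,roi in((t,(120,170,190,240)),(s,(190,125,225,145))):
    m=mask(f,(0,0,0),(180,255,45),roi)
    for b in blobs(m,20): print(b)
    cs,_=cv2.findContours(m,0,1)
    c=max(cs,key=cv2.contourArea);print(cv2.boxPoints(cv2.minAreaRect(c)).round(1).tolist())
E
```

```text
--
(array([328.72, 153.89]), np.int32(18), array([327, 152,   5,   5], dtype=int32))
(array([371.47, 201.13]), np.int32(15), array([370, 199,   4,   5], dtype=int32))
(array([338.56, 220.62]), np.int32(16), array([337, 219,   5,   4], dtype=int32))
(array([269.  , 228.79]), np.int32(19), array([267, 227,   5,   5], dtype=int32))
(array([361.5 , 230.78]), np.int32(18), array([360, 229,   4,   5], dtype=int32))
(array([339.38, 248.75]), np.int32(16), array([338, 247,   4,   5], dtype=int32))
(array([363.67, 259.73]), np.int32(15), array([362, 258,   5,   4], dtype=int32))
--
(array([326.47, 198.47]), np.int32(260), array([309, 195,  36,  10], dtype=int32))
(array([216.62, 207.  ]), np.int32(8), array([216, 205,   2,   5], dtype=int32))
(array([331.2, 226.5]), np.int32(10), array([330, 225,   3,   4], dtype=int32))
(array([256.58, 256.42]), np.int32(19), array([255, 254,   4,   6], dtype=int32))
(array([218.33, 267.47]), np.int32(15), array([217, 265,   4,   6], dtype=int32))
(array([303.59, 280.41]), np.int32(17), array([302, 278,   4,   6], dtype=int32))
(array([255.39, 283.44]), np.int32(18), array([254, 281,   4,   6], dtype=int32))
(array([213.29, 298.79]), np.int32(24), array([211, 296,   5,   7], dtype=int32))
grip
(array([129.83, 198.78]), np.int32(109), array([127, 177,   7,  47], dtype=int32))
(array([153.39, 202.03]), np.int32(74), array([151, 193,   6,  19], dtype=int32))
[[126.0999984741211, 222.8000030517578], [130.6999969482422, 176.8000030517578], [133.1999969482422, 177.0], [128.60000610351562, 223.10000610351562]]
(array([209.32, 133.64]), np.int32(177), array([201, 128,  17,  13], dtype=int32))
[[200.8000030517578, 129.3000030517578], [216.89999389648438, 127.30000305175781], [218.3000030517578, 138.1999969482422], [202.1999969482422, 140.1999969482422]]
```

Run:
```python
from h import *
t=load("s0","top");s=load("s0","side")
for n,pt,ps in(("P1 far",(328.72,153.89),(331.2,226.5)),("P2 tin",(269,228.79),(217,206.2)),("P3 jar",(361.5,230.78),(255.4,283.4))):
    X,e=two(t,pt,s,ps);print(n,X.round(1),e.round(1),"onz64",onz(t,*pt,64)[:2].round(1),"r",np.hypot(*X[:2]).round())
def c(u,v): return (115+u*.3-.5+.15,145+v*.3-.5+.15)
print("door z88",[onz(t,*c(*p),88)[:2].round(0).tolist() for p in((62,97),(212,108),(196,290),(48,278))])
print("cab z80",[onz(t,*c(*p),80)[:2].round(0).tolist() for p in((42,90),(348,117),(330,300),(24,277))])
def s3(u,v): return (170+(u+.5)/7.5-.5,120+(v+.5)/7.5-.5)
cab=[(190,388),(598,318)]
print("side near corners z80",[onz(s,*s3(*p),80)[:2].round(0).tolist() for p in cab],"base z0",[onz(s,*s3(*p),0)[:2].round(0).tolist() for p in((205,570),(592,512))])
print("near corner tri L",two(t,c(330,300),s,s3(187,390)),two(t,c(348,117),s,s3(600,318)))
print("grip top",two(t,(153.4,202),s,(208.9,128.5)),onz(t,153.4,202,128))
m=mask(t,(0,0,0),(180,255,45),(140,185,165,220))
cs,_=cv2.findContours(m,0,1);r=cv2.minAreaRect(max(cs,key=cv2.contourArea));print(r)
for z in(128,88):print([onz(t,*p,z)[:2].round(0).tolist() for p in cv2.boxPoints(r)])
for p,r,h in (("jar",22,55),("tin",32,48)):pass
print("jar",onz(t,260+(768-400+.5)*.325-.5,140+(290+.5)*.325-.5,55),"tin",onz(t,260+(482-400)*.325,140+328*.325,48))
```

```text
P1 far [ 678.7 -218.7   57.4] 0.7 onz64 [ 677.5 -217.8] r 713.0
P2 tin [450.2 -45.9  58.9] 0.4 onz64 [450.5 -46. ] r 453.0
P3 jar [ 451.7 -320.6   55.3] 0.1 onz64 [ 452. -319.] r 554.0
door z88 [[602.0, 356.0], [595.0, 223.0], [436.0, 232.0], [443.0, 362.0]]
cab z80 [[608.0, 376.0], [591.0, 105.0], [430.0, 115.0], [443.0, 386.0]]
side near corners z80 [[430.0, 114.0], [593.0, 114.0]] base z0 [[428.0, 112.0], [585.0, 100.0]]
near corner tri L (array([429.44331303, 115.54181478,  78.51006837]), np.float64(0.25632750834935236)) (array([590.53881253, 103.89708402,  85.59650445]), np.float64(0.00614203088610783))
grip top (array([518.148622  , 282.61959209, 131.4153963 ]), np.float64(2.8912221545675147)) [519.61163704 283.15361267 128.        ]
((153.40098571777344, 201.99008178710938), (3.7811412811279297, 18.408187866210938), 5.710593223571777)
[[494.0, 290.0], [546.0, 287.0], [545.0, 276.0], [493.0, 279.0]]
[[494.0, 301.0], [548.0, 297.0], [547.0, 286.0], [493.0, 290.0]]
jar [ 443.88317972 -373.45697872   55.        ] tin [398.39088497 -99.98344907  48.        ]
```

```bash
cat >> h.py <<'E'
from scipy.spatial.transform import Rotation as Ro
def go(pts,jaw=None):
    """pts world mm list; jaw = world angle deg of tool y. prints deltas in tool axes (m) and turn (deg)"""
    s=read_state();q=s["tool_rot"];R=Ro.from_quat([q[1],q[2],q[3],q[0]]).as_matrix()
    a=np.degrees(np.arctan2(R[1,1],R[0,1]))
    print("t",round(s["time_s"],2),"pos",s["position"].round(1),"jaw",round(a,1),"F",s["wrist_force"].round(2),"gap",round(s["finger_gap"],1),"tiltz",R[:,2].round(3),"j7",s["joint_positions"][6].round(2))
    if jaw is not None:
        d=(jaw-a+90)%180-90; print("turn",round(-d,1))
    for p in pts: print(p,(R.T@(np.array(p)-s["position"])/1000).round(4).tolist())
E
python3 - <<'E'
from h import *
go([(280,480,226),(519.5,293,226),(519.5,293,106)],86.9)
t=load("s0","top");print("spray base-ish top",onz(t,254,168.5,150))
E
```

```text
t 0.1 pos [262.3 594.  225.8] jaw 66.2 F [-0.03 -1.73  0.41] gap 91.9 tiltz [-0.001 -0.002 -1.   ] j7 -0.21
turn -20.7
(280, 480, 226) [-0.0622, -0.0972, -0.0001]
(519.5, 293, 226) [-0.3568, -0.1715, 0.0001]
(519.5, 293, 106) [-0.3568, -0.1713, 0.1201]
spray base-ish top [ 6.19958549e+02 -2.02344875e-01  1.50000000e+02]
```

Request:
{"name": "send_rows", "arguments": {
  "deltas": [
    [[-0.015,-0.025,0],0,0.5],
    [[-0.03,-0.05,0],0,0.5],
    [[-0.046,-0.074,0],0,0.5],
    [[-0.065,-0.097,0],0,0.5],
    [[-0.1,-0.107,0],-4,0.5],
    [[-0.14,-0.118,0],-8,0.5],
    [[-0.18,-0.129,0],-12,0.5],
    [[-0.22,-0.14,0],-16,0.5],
    [[-0.26,-0.15,0],-20.7,0.5],
    [[-0.3,-0.16,0],-20.7,0.5],
    [[-0.335,-0.168,0],-20.7,0.5],
    [[-0.357,-0.1715,0],-20.7,0.5],
    [[-0.357,-0.1715,0.02],-20.7,0.5],
    [[-0.357,-0.1715,0.04],-20.7,0.5],
    [[-0.357,-0.1715,0.06],-20.7,0.5],
    [[-0.357,-0.1715,0.06],-20.7,0.5]
  ],
  "squeeze": 10
}}

```text
time_s: 1.7
position: [517.4, 291.2, 162.7]
tool_rot: [-0.003, 0.027, 1.0, -0.002]
wrist_force: [-1.0, -0.5, -1.0]
finger_gap: 46.1
```

Run:
```python
from h import *
go([(519.5,293,106)],86.9)
o=save("s1")
cv2.imwrite("pics/s1c.png",np.hstack([cv2.resize(o["side"]["frame"][90:200,150:270,::-1],(400,367)),cv2.resize(o["top"]["frame"][145:265,115:235,::-1],(400,367))]))
```

```text
t 1.7 pos [517.4 291.2 162.7] jaw 86.9 F [-0.96 -0.54 -0.99] gap 46.1 tiltz [-0.007 -0.005 -1.   ] j7 0.8
turn -0.0
(519.5, 293, 106) [-0.0023, 0.0022, 0.0567]
```

View pics/s1c.png

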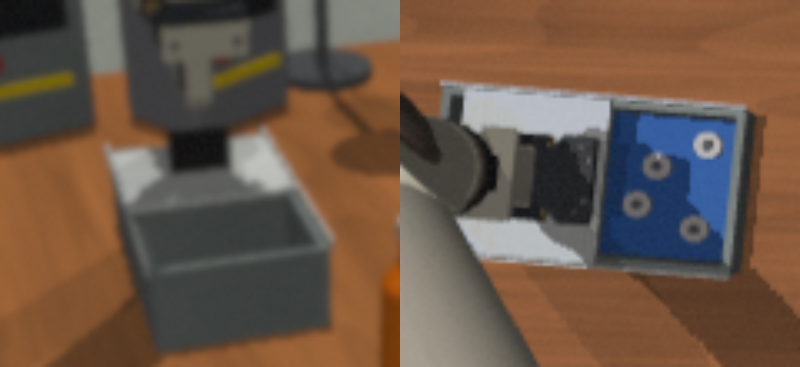

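The fingers straddle the bar: in the side crop the gripper at (200,90) is above the bar at (198,148). I'll lower and grip it.

Request:
{"name": "send_rows", "arguments": {
  "deltas": [
    [[-0.001,0.002,0.015],0,0.5],
    [[-0.002,0.002,0.03],0,0.5],
    [[-0.002,0.002,0.045],0,0.5],
    [[-0.002,0.002,0.055],0,0.5],
    [[-0.002,0.002,0.055],0,0.3],
    [[-0.002,0.002,0.055],0,0.1],
    [[-0.002,0.002,0.055],0,0.1],
    [[-0.002,0.002,0.055],0,0.1],
    [[-0.002,0.002,0.055],0,0.1]
  ],
  "squeeze": 15
}}

```text
time_s: 2.7
position: [521.7, 294.6, 111.5]
tool_rot: [-0.0, 0.027, 1.0, -0.001]
wrist_force: [0.0, -0.0, 2.2]
finger_gap: 14.0
```

Run:
```python
from h import *
go([(513.5,183,107)],86.9)
```

```text
t 2.7 pos [521.7 294.6 111.5] jaw 86.9 F [ 0.03 -0.03  2.22] gap 14.0 tiltz [-0.001 -0.002 -1.   ] j7 0.78
turn -0.0
(513.5, 183, 107) [0.0021, -0.1119, 0.0047]
```

Request:
{"name": "send_rows", "arguments": {
  "deltas": [
    [[0,-0.008,0],0,0.1],
    [[0,-0.02,0],0,0.1],
    [[0,-0.035,0],0,0.1],
    [[0,-0.05,0],0,0.1],
    [[0,-0.065,0],0,0.1],
    [[0,-0.08,0],0,0.1],
    [[0,-0.093,0],0,0.1],
    [[0,-0.103,0],0,0.1],
    [[0,-0.11,0],0,0.1],
    [[0,-0.11,0],0,0.1],
    [[0,-0.11,0],0,0.1]
  ]
}}

```text
time_s: 3.8
position: [515.1, 183.9, 111.5]
tool_rot: [-0.001, 0.028, 1.0, -0.002]
wrist_force: [-2.8, -0.4, -1.5]
finger_gap: 13.5
```

Run:
```python
from h import *
go([],86.9)
```

```text
t 3.8 pos [515.1 183.9 111.5] jaw 86.8 F [-2.84 -0.4  -1.48] gap 13.5 tiltz [-0.002 -0.003 -1.   ] j7 0.95
turn -0.1
```

Door moved by 111 mm. I'll release, rise, and close the fingers in transit.

Request:
{"name": "send_rows", "arguments": {
  "deltas": [
    [[0,0,0],0,0.4],
    [[0,0,0],0,0.4],
    [[0,0,0],0,0.4],
    [[0,0,-0.02],0,0.4],
    [[0,0,-0.05],0,0.4],
    [[0,0,-0.075],0,0.4],
    [[0,0,-0.09],0,0.2],
    [[0,0,-0.09],0,0]
  ]
}}

```text
time_s: 4.6
position: [517.5, 185.3, 204.3]
tool_rot: [0.002, 0.027, 1.0, -0.001]
wrist_force: [0.2, -0.3, 0.4]
finger_gap: 25.3
```

Run:
```python
from h import *
go([(450.4,-46,200),(450.4,-46,90),(450.4,-46,70)],86.9)
o=save("s2")
cv2.imwrite("pics/s2c.png",np.hstack([cv2.resize(o["side"]["frame"][90:200,150:270,::-1],(400,367)),cv2.resize(o["top"]["frame"][145:265,115:235,::-1],(400,367))]))
```

```text
t 4.6 pos [517.5 185.3 204.3] jaw 86.9 F [ 0.19 -0.29  0.38] gap 25.3 tiltz [ 0.003 -0.001 -1.   ] j7 1.0
turn -0.0
(450.4, -46, 200) [0.0543, -0.2346, 0.0044]
(450.4, -46, 90) [0.0547, -0.2345, 0.1144]
(450.4, -46, 70) [0.0548, -0.2345, 0.1344]
```

View pics/s2c.png

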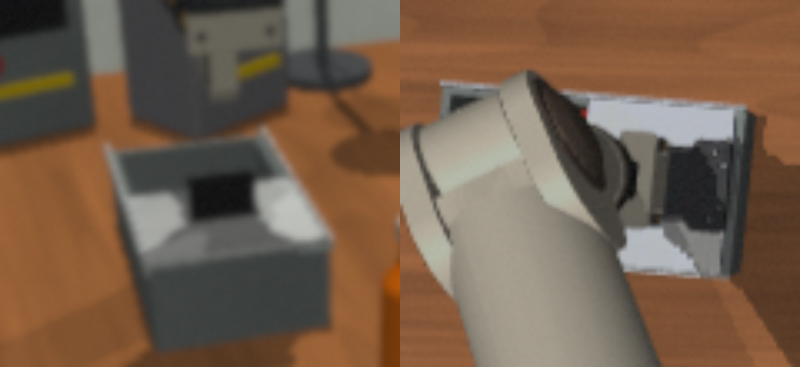

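The door (white plate) is now over the blue bay and the red lining shows at crop (582,112). Next is plunger P2.

Request:
{"name": "send_rows", "arguments": {
  "deltas": [
    [[0.008,-0.035,0.002],0,0],
    [[0.016,-0.07,0.004],0,0],
    [[0.025,-0.11,0.004],0,0],
    [[0.034,-0.15,0.004],0,0],
    [[0.043,-0.19,0.004],0,0],
    [[0.05,-0.22,0.02],0,0],
    [[0.0545,-0.2345,0.06],0,0],
    [[0.0545,-0.2345,0.09],0,0],
    [[0.0545,-0.2345,0.115],0,0],
    [[0.0545,-0.2345,0.125],0,0],
    [[0.0545,-0.2345,0.125],0,0],
    [[0.0545,-0.2345,0.125],0,0]
  ]
}}

```text
time_s: 5.9
position: [448.3, -46.9, 77.5]
tool_rot: [-0.001, 0.027, 1.0, -0.001]
wrist_force: [0.2, -0.1, 0.1]
finger_gap: 0.3
```

Run:
```python
from h import *
go([(450.4,-46,70),(450.4,-46,60)],86.9)
o=save("s3")
a=cv2.resize(o["side"]["frame"][160:250,170:270,::-1],(440,400));b=cv2.resize(o["top"]["frame"][190:270,230:310,::-1],(360,400))
cv2.imwrite("pics/s3c.png",np.hstack([a,b]))
```

```text
t 5.9 pos [448.3 -46.9  77.5] jaw 86.9 F [ 0.23 -0.08  0.14] gap 0.3 tiltz [-0.001 -0.003 -1.   ] j7 1.44
turn -0.0
(450.4, -46, 70) [-0.002, 0.0011, 0.0075]
(450.4, -46, 60) [-0.002, 0.0011, 0.0175]
```

View pics/s3c.png

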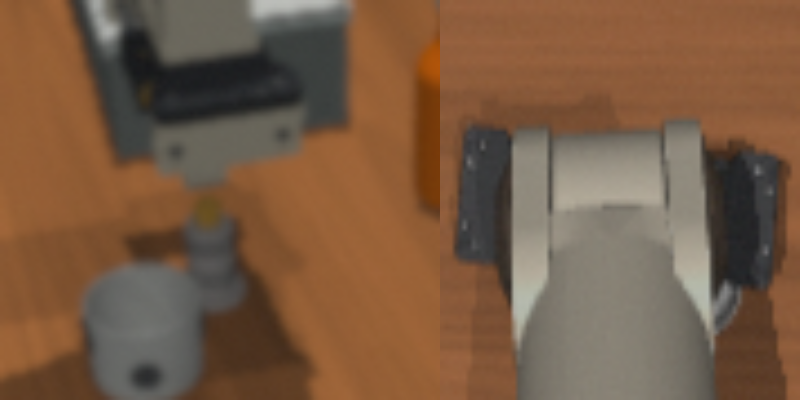

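In the side crop the shut fingertips (205,185) are straight above the brass nose (207,212). I'll press gently to z≈59.

Request:
{"name": "send_rows", "arguments": {
  "deltas": [
    [[-0.002,0.001,0.004],0,0],
    [[-0.002,0.001,0.008],0,0],
    [[-0.002,0.001,0.011],0,0],
    [[-0.002,0.001,0.013],0,0],
    [[-0.002,0.001,0.015],0,0],
    [[-0.002,0.001,0.017],0,0],
    [[-0.002,0.001,0.0185],0,0],
    [[-0.002,0.001,0.0185],0,0],
    [[-0.002,0.001,0.0185],0,0]
  ]
}}

```text
time_s: 6.9
position: [451.2, -46.3, 59.9]
tool_rot: [0.0, 0.027, 1.0, -0.002]
wrist_force: [-1.5, 1.2, 4.6]
finger_gap: 0.5
```

Request:
{"name": "send_rows", "arguments": {
  "deltas": [
    [[0,0,0.001],0,0],
    [[0,0,0.001],0,0],
    [[0,0,0.001],0,0]
  ]
}}

```text
time_s: 7.2
position: [451.2, -46.3, 59.1]
tool_rot: [0.0, 0.027, 1.0, -0.002]
wrist_force: [-0.7, 0.6, 5.3]
finger_gap: 0.1
```

Run:
```python
from h import *
go([(452,-319.5,90),(677.8,-218.2,90)],86.9)
```

```text
t 7.2 pos [451.2 -46.3  59.1] jaw 86.9 F [-0.75  0.62  5.31] gap 0.1 tiltz [ 0.001 -0.003 -1.   ] j7 1.42
turn -0.0
(452, -319.5, 90) [-0.0157, -0.2729, -0.0301]
(677.8, -218.2, 90) [-0.2357, -0.1594, -0.0303]
```

5.3 N at 4.9 mm is exactly a sound spring, so P2 is sound. Rise and go to P1.

Request:
{"name": "send_rows", "arguments": {
  "deltas": [
    [[0,0,-0.02],0,0],
    [[0,0,-0.06],0,0],
    [[-0.025,-0.02,-0.09],0,0],
    [[-0.06,-0.045,-0.1],0,0],
    [[-0.095,-0.07,-0.1],0,0],
    [[-0.13,-0.09,-0.1],0,0],
    [[-0.165,-0.115,-0.1],0,0],
    [[-0.2,-0.14,-0.09],0,0],
    [[-0.225,-0.155,-0.06],0,0],
    [[-0.235,-0.16,-0.04],0,0],
    [[-0.235,-0.16,-0.02],0,0],
    [[-0.235,-0.16,-0.015],0,0],
    [[-0.235,-0.16,-0.015],0,0]
  ]
}}

```text
time_s: 8.5
position: [675.9, -218.2, 73.2]
tool_rot: [-0.001, 0.027, 1.0, -0.001]
wrist_force: [0.3, -0.2, -0.1]
finger_gap: -0.1
```

Run:
```python
from h import *
go([(677.8,-218.2,70),(677.8,-218.2,59)],86.9)
o=save("s4")
a=cv2.resize(o["side"]["frame"][170:270,280:390,::-1],(440,400));b=cv2.resize(o["top"]["frame"][120:200,290:370,::-1],(360,400))
cv2.imwrite("pics/s4c.png",np.hstack([a,b]))
```

```text
t 8.5 pos [ 675.9 -218.2   73.2] jaw 86.9 F [ 0.29 -0.17 -0.09] gap -0.1 tiltz [-0.002 -0.002 -1.   ] j7 1.7
turn -0.0
(677.8, -218.2, 70) [-0.0019, 0.0002, 0.0032]
(677.8, -218.2, 59) [-0.0019, 0.0002, 0.0142]
```

View pics/s4c.png

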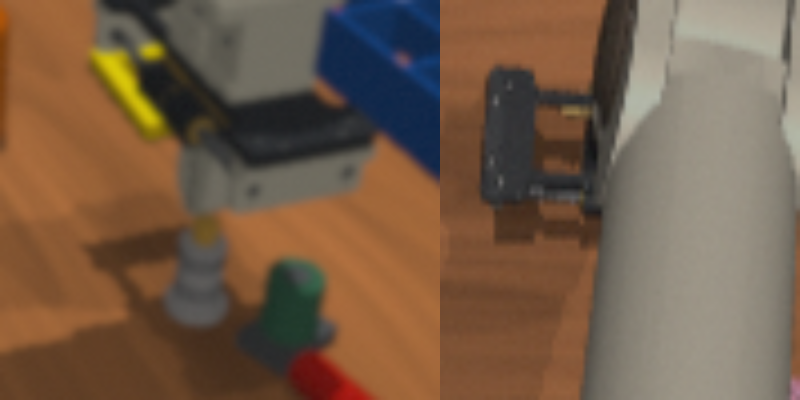

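The fingertip (197,210) is above P1's nose (206,232) in the side crop. Pressing to z≈59.

Request:
{"name": "send_rows", "arguments": {
  "deltas": [
    [[-0.002,0,0.003],0,0],
    [[-0.002,0,0.006],0,0],
    [[-0.002,0,0.008],0,0],
    [[-0.002,0,0.01],0,0],
    [[-0.002,0,0.012],0,0],
    [[-0.002,0,0.014],0,0],
    [[-0.002,0,0.0145],0,0],
    [[-0.002,0,0.0145],0,0],
    [[-0.002,0,0.0145],0,0]
  ]
}}

```text
time_s: 9.5
position: [679.7, -218.8, 61.5]
tool_rot: [0.001, 0.027, 1.0, -0.002]
wrist_force: [-1.2, 0.5, 3.2]
finger_gap: 0.0
```

Run:
```python
from h import *
go([(452,-319.5,90),(677.8,-218.2,59)],86.9)
```

```text
t 9.5 pos [ 679.7 -218.8   61.5] jaw 86.9 F [-1.19  0.47  3.25] gap 0.0 tiltz [ 0.002 -0.004 -1.   ] j7 1.7
turn 0.0
(452, -319.5, 90) [0.2218, -0.1129, -0.0285]
(677.8, -218.2, 59) [0.0019, 0.0005, 0.0025]
```

Request:
{"name": "send_rows", "arguments": {
  "deltas": [
    [[0.001,0,0.002],0,0],
    [[0.001,0,0.003],0,0],
    [[0.001,0,0.003],0,0],
    [[0.001,0,0.003],0,0]
  ]
}}

```text
time_s: 9.9
position: [679.6, -218.8, 59.2]
tool_rot: [0.002, 0.027, 1.0, -0.002]
wrist_force: [0.3, 0.3, 5.6]
finger_gap: 0.6
```

Run:
```python
from h import *
go([(452,-319.5,90),(677.8,-218.2,59)],86.9)
```

```text
t 9.9 pos [ 679.6 -218.8   59.2] jaw 86.9 F [0.31 0.3  5.62] gap 0.6 tiltz [ 0.004 -0.004 -1.   ] j7 1.7
turn 0.0
(452, -319.5, 90) [0.2217, -0.1129, -0.0313]
(677.8, -218.2, 59) [0.0018, 0.0005, 0.0002]
```

P1 gives 5.6 N at 4.8 mm, so it is sound too. Next is P3, and I'll compute the layout around it for choosing a jaw angle.

Request:
{"name": "send_rows", "arguments": {
  "deltas": [
    [[0,0,-0.02],0,0],
    [[0,0,-0.05],0,0],
    [[0.03,-0.015,-0.06],0,0],
    [[0.065,-0.033,-0.06],0,0],
    [[0.1,-0.051,-0.06],0,0],
    [[0.135,-0.069,-0.06],0,0],
    [[0.17,-0.087,-0.06],0,0],
    [[0.2,-0.102,-0.05],0,0],
    [[0.219,-0.112,-0.035],0,0],
    [[0.221,-0.113,-0.02],0,0],
    [[0.221,-0.113,-0.015],0,0],
    [[0.221,-0.113,-0.015],0,0]
  ]
}}

```text
time_s: 11.1
position: [452.4, -318.9, 72.7]
tool_rot: [0.001, 0.027, 1.0, -0.001]
wrist_force: [0.2, 0.6, 0.0]
finger_gap: 0.8
```

Run:
```python
from h import *
go([(452,-319.5,64),(452,-319.5,59)],86.9)
t=load("s0","top");p0=np.array([452,-319.5])
for n,u in (("pk",(371.47,201.13)),("pk",(338.56,220.62)),("pk",(339.38,248.75)),("pk",(363.67,259.73))):
    X=onz(t,*u,64)[:2];d=X-p0;print(n,X.round(),np.hypot(*d).round(),"dir",np.degrees(np.arctan2(d[1],d[0])).round())
d=np.array([443.9,-373.5])-p0;print("jar",np.hypot(*d),np.degrees(np.arctan2(d[1],d[0])))
o=save("s5")
a=cv2.resize(o["side"]["frame"][220:330,200:310,::-1],(400,400));b=cv2.resize(o["top"]["frame"][190:270,320:400,::-1],(400,400))
cv2.imwrite("pics/s5c.png",np.hstack([a,b]))
```

```text
t 11.1 pos [ 452.4 -318.9   72.7] jaw 86.9 F [0.21 0.64 0.04] gap 0.8 tiltz [ 0.002 -0.002 -1.   ] j7 1.99
turn 0.0
(452, -319.5, 64) [0.0004, -0.0006, 0.0087]
(452, -319.5, 59) [0.0004, -0.0006, 0.0137]
pk [ 540. -347.] 92.0 dir -17.0
pk [ 480. -251.] 74.0 dir 68.0
pk [ 397. -255.] 85.0 dir 130.0
pk [ 367. -327.] 85.0 dir -175.0
jar 54.60412072362305 -98.53076560994816
```

View pics/s5c.png

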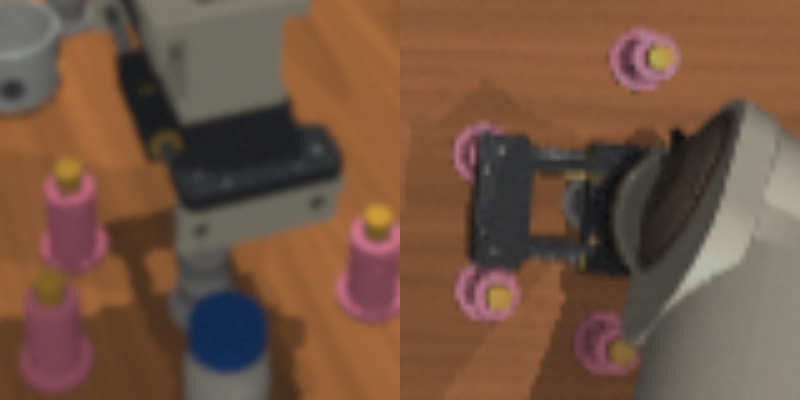

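The fingertips hide P3's nose: the tip is at about (200,250), directly over the barrel. Pressing to z≈59.

Request:
{"name": "send_rows", "arguments": {
  "deltas": [
    [[0,-0.001,0.003],0,0],
    [[0,-0.001,0.006],0,0],
    [[0,-0.001,0.008],0,0],
    [[0,-0.001,0.01],0,0],
    [[0,-0.001,0.012],0,0],
    [[0,-0.001,0.014],0,0],
    [[0,-0.001,0.015],0,0],
    [[0,-0.001,0.015],0,0],
    [[0,-0.001,0.015],0,0]
  ]
}}

```text
time_s: 12.1
position: [453.9, -320.2, 59.0]
tool_rot: [0.002, 0.026, 1.0, -0.002]
wrist_force: [-0.3, 1.1, 0.9]
finger_gap: 0.8
```

Run:
```python
from h import *
go([(452,-319.5,57)],86.9)
o=save("s6")
a=cv2.resize(o["side"]["frame"][220:330,200:310,::-1],(400,400));b=cv2.resize(o["top"]["frame"][190:270,320:400,::-1],(400,400))
cv2.imwrite("pics/s6c.png",np.hstack([a,b]))
```

```text
t 12.1 pos [ 453.9 -320.2   59. ] jaw 87.0 F [-0.32  1.11  0.92] gap 0.8 tiltz [ 0.005 -0.004 -1.   ] j7 1.99
turn 0.1
(452, -319.5, 57) [0.0019, 0.0006, 0.002]
```

View pics/s6c.png

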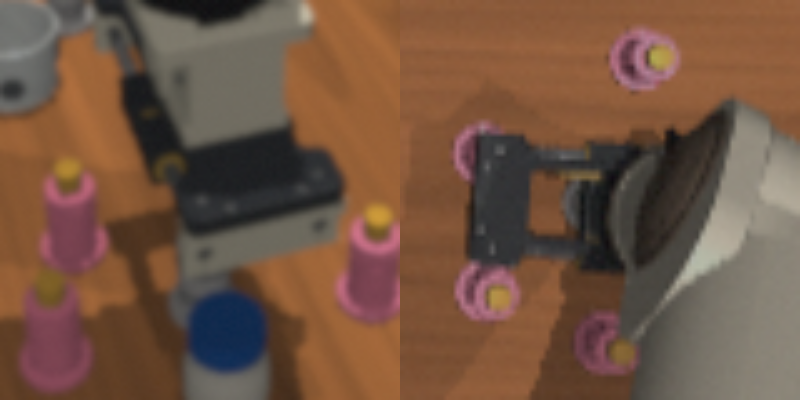

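At z=59, 5 mm in, P3 gives only 0.9 N, so it is faulty. I'll press 1.5 mm further to be sure of the step, then rise.

Request:
{"name": "send_rows", "arguments": {
  "deltas": [
    [[0.001,0,0.001],0,0],
    [[0.001,0,0.0015],0,0],
    [[0.001,0,0.0015],0,0],
    [[0.001,0,0.0015],0,0]
  ]
}}

```text
time_s: 12.6
position: [453.0, -320.3, 57.6]
tool_rot: [0.002, 0.026, 1.0, -0.002]
wrist_force: [1.0, -0.2, 1.2]
finger_gap: 0.5
```

P3 holds at 1.2 N with 6.4 mm in, so the faulty plunger is P3. I'll rise, turn the jaws to the cabinet's x so they clear the jar, and open.

Request:
{"name": "send_rows", "arguments": {
  "deltas": [
    [[0,0,-0.015],0,0],
    [[0,0,-0.04],0,0],
    [[0,0,-0.055],8,0.3],
    [[0,0,-0.055],16,0.6],
    [[0,0,-0.055],24,0.6],
    [[0,0,-0.055],32,0.6],
    [[0,0,-0.055],40,0.6],
    [[0,0,-0.055],48,0.6],
    [[0,0,-0.055],56,0.6],
    [[0,0,-0.055],64,0.6],
    [[0,0,-0.055],72,0.6],
    [[0,0,-0.055],80,0.6],
    [[0,0,-0.055],88,0.6],
    [[0,0,-0.055],90,0.6],
    [[0,0,-0.055],90,0.6],
    [[0,0,-0.055],90,0.6]
  ]
}}

```text
time_s: 14.2
position: [452.8, -320.0, 113.2]
tool_rot: [0.003, 0.725, 0.689, 0.001]
wrist_force: [-0.4, 0.8, -0.1]
finger_gap: 54.9
```

Run:
```python
from h import *
go([(452,-320,75),(452,-320,25)],-3.1)
o=save("s7")
a=cv2.resize(o["side"]["frame"][200:330,190:320,::-1],(400,400));b=cv2.resize(o["top"]["frame"][190:270,320:400,::-1],(400,400))
cv2.imwrite("pics/s7c.png",np.hstack([a,b]))
```

```text
t 14.2 pos [ 452.8 -320.   113.2] jaw -2.9 F [-0.35  0.75 -0.07] gap 54.9 tiltz [ 0.005 -0.004 -1.   ] j7 0.62
turn 0.2
(452, -320, 75) [0.0, -0.001, 0.0382]
(452, -320, 25) [0.0002, -0.0013, 0.0882]
```

View pics/s7c.png

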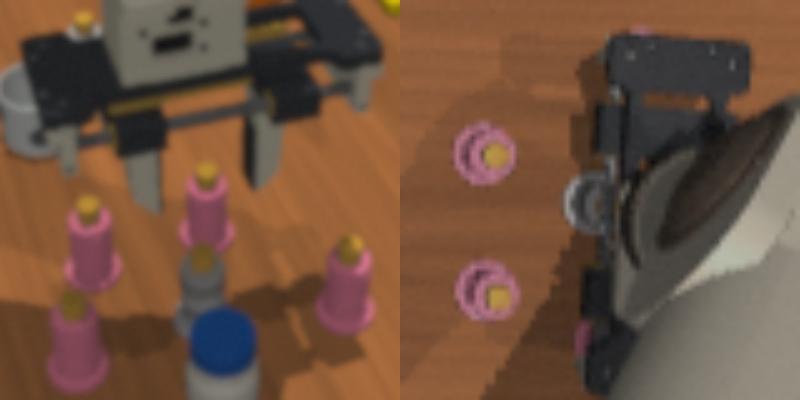

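The opened fingers (145,190) and (262,165) straddle P3's nose (203,258), and the jar (225,340) lies to the side of the jaw line. Descend and grip.

Request:
{"name": "send_rows", "arguments": {
  "deltas": [
    [[0,-0.001,0.02],0,0.6],
    [[0,-0.001,0.04],0,0.6],
    [[0,-0.001,0.055],0,0.6],
    [[0,-0.001,0.07],0,0.6],
    [[0,-0.001,0.082],0,0.6],
    [[0,-0.001,0.088],0,0.6],
    [[0,-0.001,0.088],0,0.6],
    [[0,-0.001,0.088],0,0.45],
    [[0,-0.001,0.088],0,0.35],
    [[0,-0.001,0.088],0,0.25],
    [[0,-0.001,0.088],0,0.2],
    [[0,-0.001,0.088],0,0.2],
    [[0,-0.001,0.088],0,0.2]
  ],
  "squeeze": 12
}}

```text
time_s: 15.6
position: [452.6, -320.5, 25.4]
tool_rot: [0.004, 0.725, 0.689, 0.001]
wrist_force: [-0.1, 0.8, 4.5]
finger_gap: 27.5
```

Run:
```python
from h import *
go([],-3.1)
o=save("s8")
a=cv2.resize(o["side"]["frame"][200:330,190:320,::-1],(400,400));b=cv2.resize(o["top"]["frame"][190:270,320:400,::-1],(400,400))
cv2.imwrite("pics/s8c.png",np.hstack([a,b]))
```

```text
t 15.6 pos [ 452.6 -320.5   25.4] jaw -3.0 F [-0.11  0.82  4.46] gap 27.5 tiltz [ 0.006 -0.004 -1.   ] j7 0.66
turn 0.1
```

View pics/s8c.png

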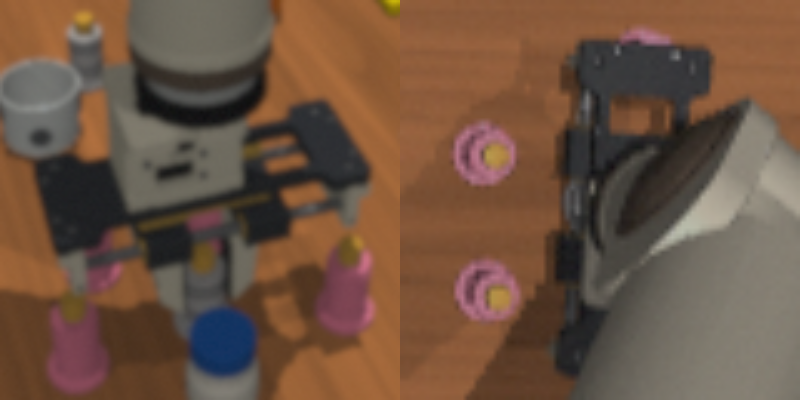

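Gap of 27.5 mm means the barrel is held. The wrist shows 4.5 N upward, and the outer gripper end at (75,285) may be resting on a pink nose, so I'll lift straight up.

Request:
{"name": "send_rows", "arguments": {
  "deltas": [
    [[0,0,-0.008],0,0.2],
    [[0,0,-0.02],0,0.2],
    [[0,0,-0.035],0,0.2],
    [[0,0,-0.055],0,0.2],
    [[0,0,-0.08],0,0.2],
    [[0,0,-0.11],0,0.2],
    [[0,0,-0.14],0,0.2],
    [[0,0,-0.16],0,0.2],
    [[0,0,-0.165],0,0.2],
    [[0,0,-0.165],0,0.2],
    [[0,0,-0.165],0,0.2]
  ]
}}

```text
time_s: 16.8
position: [451.0, -319.3, 189.6]
tool_rot: [0.003, 0.725, 0.689, 0.001]
wrist_force: [0.8, -0.2, -1.6]
finger_gap: 27.8
```

Run:
```python
from h import *
go([(521.6,310.4,190),(521.6,310.4,33)],-3.1)
o=save("s9")
a=cv2.resize(o["side"]["frame"][150:330,190:370,::-1],(400,400));b=cv2.resize(o["top"]["frame"][180:280,300:400,::-1],(400,400))
cv2.imwrite("pics/s9c.png",np.hstack([a,b]))
```

```text
t 16.8 pos [ 451.  -319.3  189.6] jaw -3.0 F [ 0.77 -0.21 -1.59] gap 27.8 tiltz [ 0.005 -0.003 -1.   ] j7 0.6
turn 0.1
(521.6, 310.4, 190) [0.6325, 0.038, -0.0022]
(521.6, 310.4, 33) [0.633, 0.0372, 0.1548]
```

View pics/s9c.png

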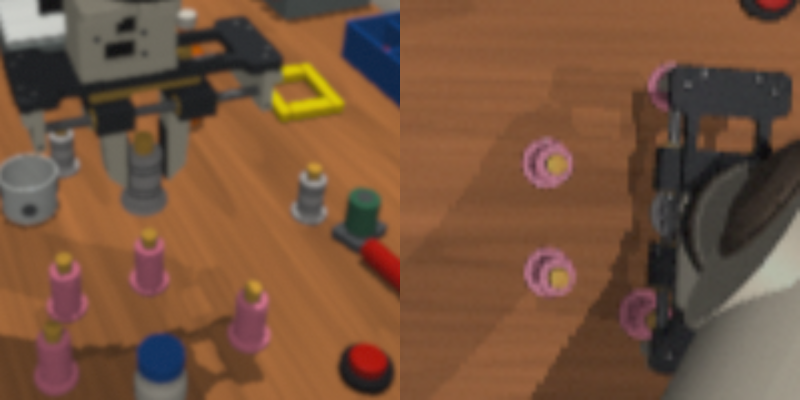

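The plunger hangs upright in the jaws at (145,180), weight about 1.6 N, and the pinks, jar and others are all standing. Carrying it over to the bay at z≈195.

Request:
{"name": "send_rows", "arguments": {
  "deltas": [
    [[0.015,0.001,-0.003],0,0.2],
    [[0.04,0.002,-0.006],0,0.2],
    [[0.075,0.004,-0.008],0,0.2],
    [[0.11,0.007,-0.008],0,0.2],
    [[0.15,0.009,-0.008],0,0.2],
    [[0.19,0.011,-0.008],0,0.2],
    [[0.23,0.014,-0.008],0,0.2],
    [[0.27,0.016,-0.008],0,0.2],
    [[0.31,0.019,-0.008],0,0.2],
    [[0.35,0.021,-0.008],0,0.2],
    [[0.39,0.023,-0.008],0,0.2],
    [[0.43,0.026,-0.008],0,0.2],
    [[0.47,0.028,-0.008],0,0.2],
    [[0.51,0.031,-0.008],0,0.2],
    [[0.55,0.033,-0.008],0,0.2],
    [[0.585,0.035,-0.008],0,0.2],
    [[0.61,0.037,-0.008],0,0.2],
    [[0.625,0.038,-0.008],0,0.2],
    [[0.6325,0.038,-0.008],0,0.2],
    [[0.6325,0.038,-0.008],0,0.2]
  ]
}}

```text
time_s: 18.9
position: [520.7, 310.9, 195.0]
tool_rot: [0.002, 0.725, 0.689, -0.0]
wrist_force: [-0.8, 0.0, -0.9]
finger_gap: 27.4
```

Run:
```python
from h import *
go([(521.6,310.4,120),(521.6,310.4,33)],-3.1)
o=save("s10")
a=cv2.resize(o["side"]["frame"][60:200,150:290,::-1],(400,400));b=cv2.resize(o["top"]["frame"][145:265,115:235,::-1],(400,400))
cv2.imwrite("pics/s10c.png",np.hstack([a,b]))
```

```text
t 18.9 pos [520.7 310.9 195. ] jaw -2.9 F [-0.77  0.01 -0.88] gap 27.4 tiltz [ 0.002 -0.003 -1.   ] j7 -0.68
turn 0.2
(521.6, 310.4, 120) [-0.0002, 0.0008, 0.075]
(521.6, 310.4, 33) [0.0001, 0.0005, 0.162]
```

View pics/s10c.png

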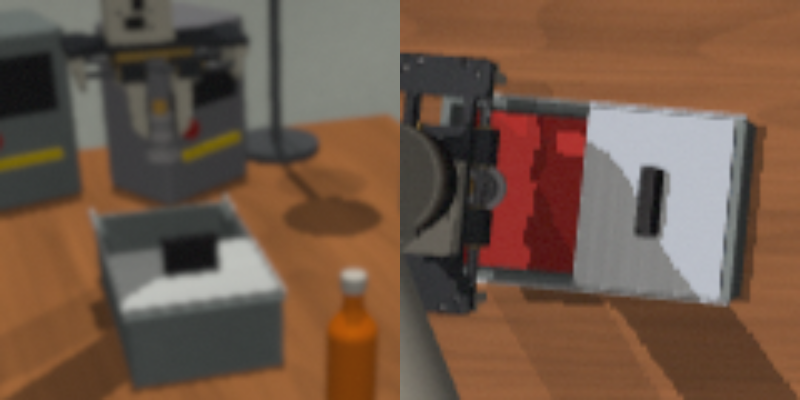

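Before lowering, I'll measure how low and how far out the gripper's outer ends hang, since they could meet the cabinet rim.

Run:
```python
from h import *
s=load("s7","side")
# s7 tool at (452.8,-320,113.2) jaw -2.9deg ; plane through axis with jaw dir
P=np.array([452.8,-320,113.2]);a=np.radians(-2.9);j=np.array([np.cos(a),np.sin(a),0]);n=np.array([-j[1],j[0],0])
def px(u,v): return 190+(u+.5)*130/400-.5,200+(v+.5)*130/400-.5
for nm,uv in(("L hanger bottom",(68,174)),("R hanger bottom",(360,108)),("L finger tip",(148,211)),("R tip",(258,188)),("Lhang outer top",(50,130)),("R hanger outer",(368,98)),("L hanger inner",(78,170))):
  for off in(0,-12):
    c,d=ray(s,*px(*uv));X=c+d*(n@(P+n*off-c))/(n@d);print(nm,off,"along jaw",((X-P)@j).round(1),"above tip",(X-P)[2].round(1))
f=cv2.resize(s["frame"][200:280,190:320,::-1],(800,492),interpolation=cv2.INTER_CUBIC);cv2.imwrite("pics/s7d.png",f)
```

```text
L hanger bottom 0 along jaw -80.2 above tip 33.6
L hanger bottom -12 along jaw -81.9 above tip 44.5
R hanger bottom 0 along jaw 99.6 above tip 36.6
R hanger bottom -12 along jaw 93.3 above tip 47.5
L finger tip 0 along jaw -34.7 above tip -8.5
L finger tip -12 along jaw -37.6 above tip 3.5
R tip 0 along jaw 35.0 above tip -10.2
R tip -12 along jaw 30.3 above tip 1.9
Lhang outer top 0 along jaw -87.9 above tip 67.8
Lhang outer top -12 along jaw -89.4 above tip 77.9
R hanger outer 0 along jaw 104.4 above tip 43.2
R hanger outer -12 along jaw 98.0 above tip 53.9
L hanger inner 0 along jaw -74.4 above tip 35.0
L hanger inner -12 along jaw -76.3 above tip 45.9
```

View pics/s7d.png

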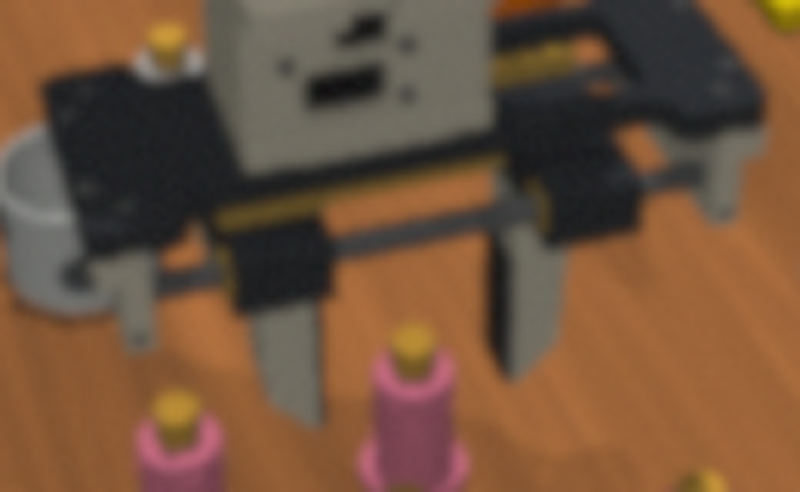

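The hangers sit at the body's edges, about 60 mm above the tips, so they'd be at about 92 mm when placing. That clears the rim (80 mm) and door (88 mm). Lowering.

Request:
{"name": "send_rows", "arguments": {
  "deltas": [
    [[0,0.001,0.03],0,0.2],
    [[0,0.001,0.06],0,0.2],
    [[0,0.001,0.09],0,0.2],
    [[0,0.001,0.115],0,0.2],
    [[0,0.001,0.135],0,0.2],
    [[0,0.001,0.148],0,0.2],
    [[0,0.001,0.155],0,0.2],
    [[0,0.001,0.157],0,0.2],
    [[0,0.001,0.157],0,0.2]
  ]
}}

```text
time_s: 19.9
position: [523.4, 308.0, 38.8]
tool_rot: [0.003, 0.726, 0.688, 0.0]
wrist_force: [-0.2, -1.4, -1.7]
finger_gap: 27.8
```

Run:
```python
from h import *
go([(521.6,310.4,31)],-3.1)
o=save("s11")
a=cv2.resize(o["side"]["frame"][60:200,150:290,::-1],(400,400));b=cv2.resize(o["top"]["frame"][145:265,115:235,::-1],(400,400))
cv2.imwrite("pics/s11c.png",np.hstack([a,b]))
```

```text
t 19.9 pos [523.4 308.   38.8] jaw -3.1 F [-0.18 -1.39 -1.65] gap 27.8 tiltz [ 0.004 -0.004 -1.   ] j7 -0.7
turn 0.0
(521.6, 310.4, 31) [0.0023, -0.002, 0.0078]
```

View pics/s11c.png

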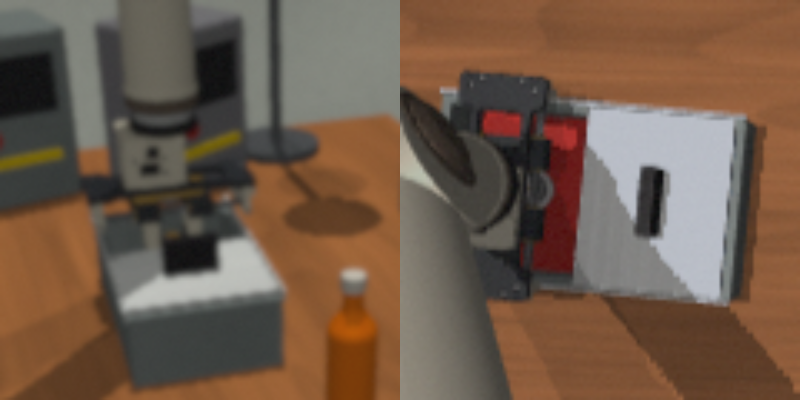

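The plunger is inside the red bay (top crop (540,188)), no contact yet, 7–8 mm to go. Continuing slowly.

Request:
{"name": "send_rows", "arguments": {
  "deltas": [
    [[0.001,-0.001,0.002],0,0.2],
    [[0.002,-0.002,0.004],0,0.2],
    [[0.002,-0.002,0.006],0,0.2],
    [[0.002,-0.002,0.0075],0,0.2],
    [[0.002,-0.002,0.0075],0,0.2],
    [[0.002,-0.002,0.0075],0,0.2]
  ]
}}

```text
time_s: 20.6
position: [521.8, 310.4, 31.7]
tool_rot: [0.003, 0.726, 0.688, 0.0]
wrist_force: [-1.0, -0.1, -1.4]
finger_gap: 27.5
```

Run:
```python
from h import *
go([(521.6,310.4,31)],-3.1)
```

```text
t 20.6 pos [521.8 310.4  31.7] jaw -3.1 F [-0.96 -0.07 -1.45] gap 27.5 tiltz [ 0.004 -0.004 -1.   ] j7 -0.7
turn 0.0
(521.6, 310.4, 31) [-0.0, -0.0002, 0.0007]
```

Still carrying the full weight, so I'll lower in small steps to contact.

Request:
{"name": "send_rows", "arguments": {
  "deltas": [
    [[0,0,0.001],0,0.2],
    [[0,0,0.0015],0,0.2],
    [[0,0,0.002],0,0.2],
    [[0,0,0.002],0,0.2]
  ]
}}

```text
time_s: 21.0
position: [521.9, 310.5, 31.4]
tool_rot: [0.003, 0.726, 0.688, 0.0]
wrist_force: [-4.3, -1.8, 12.2]
finger_gap: 27.2
```

Contact at 31.4, as predicted, with 12 N. I'll ease off and open gently.

Request:
{"name": "send_rows", "arguments": {
  "deltas": [
    [[0,0,0],0,0.2],
    [[0,0,0],0,0.3],
    [[0,0,0],0,0.36],
    [[0,0,0],0,0.42],
    [[0,0,0],0,0.5],
    [[0,0,0],0,0.5],
    [[0,0,0],0,0.5],
    [[0,0,0],0,0.5]
  ]
}}

```text
time_s: 21.8
position: [521.9, 310.6, 31.4]
tool_rot: [0.003, 0.726, 0.688, 0.001]
wrist_force: [0.7, 0.6, 0.7]
finger_gap: 45.9
```

Run:
```python
from h import *
go([],-3.1)
```

```text
t 21.8 pos [521.9 310.6  31.4] jaw -3.1 F [0.66 0.58 0.65] gap 45.9 tiltz [ 0.005 -0.003 -1.   ] j7 -0.7
turn 0.0
```

Released. Rising straight up.

Request:
{"name": "send_rows", "arguments": {
  "deltas": [
    [[0,0,-0.01],0,0.5],
    [[0,0,-0.03],0,0.5],
    [[0,0,-0.06],0,0.5],
    [[0,0,-0.1],0,0.5],
    [[0,0,-0.14],0,0.5],
    [[0,0,-0.165],0,0.5],
    [[0.0,0,-0.17],-8,0.5],
    [[0,0,-0.17],-16,0.5],
    [[0,0,-0.17],-24,0.5],
    [[0,0,-0.17],-32,0.5],
    [[0,0,-0.17],-40,0.5],
    [[0,0,-0.17],-48,0.5],
    [[0,0,-0.17],-56,0.5],
    [[0,0,-0.17],-64,0.5],
    [[0,0,-0.17],-72,0.5],
    [[0,0,-0.17],-80,0.5],
    [[0,0,-0.17],-88,0.5],
    [[0,0,-0.17],-90,0.5],
    [[0,0,-0.17],-90,0.5]
  ]
}}

```text
time_s: 23.7
position: [521.3, 310.9, 202.1]
tool_rot: [0.003, 0.027, 1.0, -0.002]
wrist_force: [-1.2, -0.7, 0.7]
finger_gap: 46.0
```

Run:
```python
from h import *
go([(515.1,184,200),(515.1,184,111)],86.9)
o=save("s12")
a=cv2.resize(o["side"]["frame"][60:200,150:290,::-1],(400,400));b=cv2.resize(o["top"]["frame"][145:265,115:235,::-1],(400,400))
cv2.imwrite("pics/s12c.png",np.hstack([a,b]))
```

```text
t 23.7 pos [521.3 310.9 202.1] jaw 86.9 F [-1.2  -0.72  0.67] gap 46.0 tiltz [ 0.005 -0.003 -1.   ] j7 0.77
turn 0.0
(515.1, 184, 200) [-0.0006, -0.1271, 0.0025]
(515.1, 184, 111) [-0.0001, -0.1268, 0.0915]
```

View pics/s12c.png

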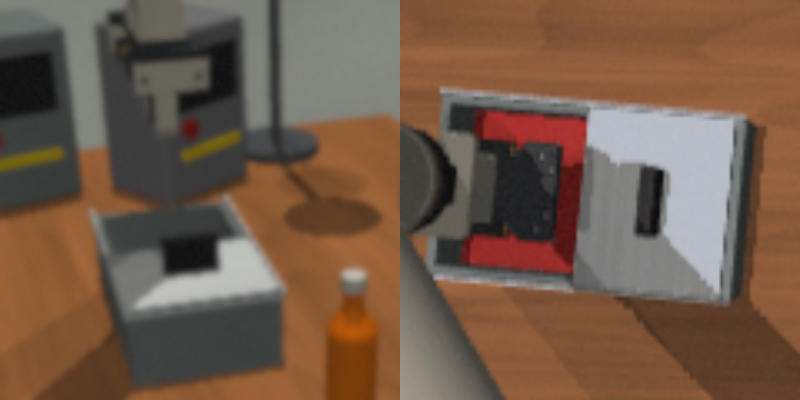

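The gripper hides the plunger here, so I'll check it once the arm is over the door bar. Moving to the bar.

Request:
{"name": "send_rows", "arguments": {
  "deltas": [
    [[0,-0.03,0],0,0.5],
    [[0,-0.065,0],0,0.5],
    [[0,-0.1,0],0,0.5],
    [[0,-0.12,0.01],0,0.5],
    [[0,-0.127,0.02],0,0.5],
    [[0,-0.127,0.03],0,0.5],
    [[0,-0.127,0.03],0,0.5]
  ]
}}

```text
time_s: 24.5
position: [513.2, 185.2, 170.7]
tool_rot: [0.001, 0.027, 1.0, -0.002]
wrist_force: [-0.9, 0.3, -0.0]
finger_gap: 45.9
```

Run:
```python
from h import *
go([(515.1,184,111)],86.9)
o=save("s13")
a=cv2.resize(o["side"]["frame"][60:200,150:290,::-1],(400,400));b=cv2.resize(o["top"]["frame"][145:265,115:235,::-1],(400,400))
cv2.imwrite("pics/s13c.png",np.hstack([a,b]))
```

```text
t 24.5 pos [513.2 185.2 170.7] jaw 86.9 F [-0.94  0.28 -0.02] gap 45.9 tiltz [ 0.003 -0.003 -1.   ] j7 0.97
turn 0.0
(515.1, 184, 111) [-0.0018, -0.0009, 0.0597]
```

View pics/s13c.png

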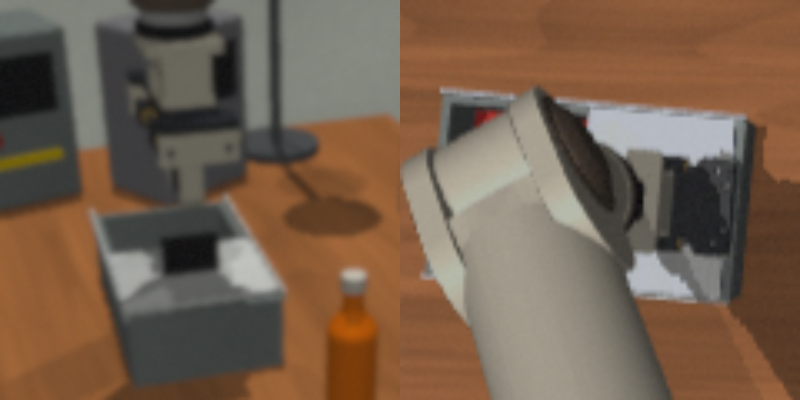

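The forearm still hides the bay. There is plenty of time, so I'll swing aside for a proper look before closing the door.

Request:
{"name": "send_rows", "arguments": {
  "deltas": [
    [[0,-0.03,-0.02],0,0.5],
    [[0,-0.07,-0.03],0,0.5],
    [[0,-0.11,-0.03],0,0.5],
    [[0,-0.15,-0.03],0,0.5],
    [[0,-0.18,-0.03],0,0.5],
    [[0,-0.2,-0.03],0,0.5],
    [[0,-0.2,-0.03],0,0.5]
  ]
}}

```text
time_s: 25.3
position: [503.9, -16.0, 202.9]
tool_rot: [0.003, 0.028, 1.0, -0.002]
wrist_force: [0.0, 0.4, -0.6]
finger_gap: 46.0
```

Run:
```python
from h import *
go([(515.1,184,200),(515.1,184,111)],86.9)
o=save("s14")
b=cv2.resize(o["top"]["frame"][145:265,115:235,::-1],(600,600),interpolation=cv2.INTER_CUBIC)
cv2.imwrite("pics/s14c.png",b)
m=mask(o["top"],(20,100,60),(32,255,255),(115,150,190,260));print(blobs(m,3))
```

```text
t 25.3 pos [503.9 -16.  202.9] jaw 86.8 F [ 0.    0.37 -0.61] gap 46.0 tiltz [ 0.005 -0.004 -1.   ] j7 1.41
turn -0.1
(515.1, 184, 200) [0.0001, 0.2004, 0.0022]
(515.1, 184, 111) [0.0006, 0.2006, 0.0912]
[(array([149.78, 201.5 ]), np.int32(18), array([148, 200,   5,   4], dtype=int32))]
```

View pics/s14c.png

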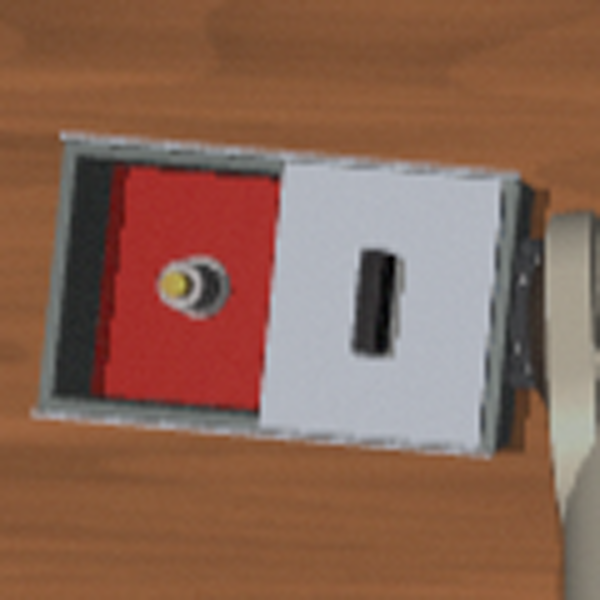

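The plunger stands upright in the red bay: nose at crop (178,283), foot at (208,290), with the offset explained by the camera's slant. Back to the bar to close the door.

Request:
{"name": "send_rows", "arguments": {
  "deltas": [
    [[0,0.03,0],0,0.5],
    [[0,0.07,0],0,0.5],
    [[0,0.11,0],0,0.5],
    [[0,0.15,0],0,0.5],
    [[0,0.18,0],0,0.5],
    [[0,0.2,0.01],0,0.5],
    [[0,0.2,0.03],0,0.5],
    [[0,0.2,0.05],0,0.5],
    [[0,0.2,0.07],0,0.5],
    [[0,0.2,0.085],0,0.5],
    [[0,0.2,0.091],0,0.5],
    [[0,0.2,0.091],0,0.5],
    [[0,0.2,0.091],0,0.3],
    [[0,0.2,0.091],0,0.1],
    [[0,0.2,0.091],0,0.1],
    [[0,0.2,0.091],0,0.1],
    [[0,0.2,0.091],0,0.1]
  ],
  "squeeze": 25
}}

```text
time_s: 27.1
position: [515.3, 186.9, 112.1]
tool_rot: [0.003, 0.026, 1.0, -0.001]
wrist_force: [0.1, -0.8, 3.0]
finger_gap: 13.8
```

Run:
```python
from h import *
go([(521.8,311,111)],86.9)
```

```text
t 27.1 pos [515.3 186.9 112.1] jaw 87.0 F [ 0.11 -0.85  2.99] gap 13.8 tiltz [ 0.006 -0.002 -1.   ] j7 0.93
turn 0.1
(521.8, 311, 111) [0.0001, 0.1243, 0.0009]
```

Request:
{"name": "send_rows", "arguments": {
  "deltas": [
    [[0,0.008,0],0,0.1],
    [[0,0.02,0],0,0.1],
    [[0,0.035,0],0,0.1],
    [[0,0.05,0],0,0.1],
    [[0,0.065,0],0,0.1],
    [[0,0.08,0],0,0.1],
    [[0,0.093,0],0,0.1],
    [[0,0.103,0],0,0.1],
    [[0,0.11,0],0,0.1],
    [[0,0.114,0],0,0.1],
    [[0,0.116,0],0,0.1],
    [[0,0.116,0],0,0.1]
  ]
}}

```text
time_s: 28.3
position: [522.2, 303.6, 112.1]
tool_rot: [0.004, 0.026, 1.0, -0.0]
wrist_force: [4.6, -0.3, -1.0]
finger_gap: 13.9
```

Request:
{"name": "send_rows", "arguments": {
  "deltas": [
    [[0,0.002,0],0,0.1],
    [[0,0.004,0],0,0.1],
    [[0,0.006,0],0,0.1],
    [[0,0.008,0],0,0.1],
    [[0,0.008,0],0,0.1]
  ]
}}

```text
time_s: 28.8
position: [522.7, 310.6, 112.1]
tool_rot: [0.004, 0.027, 1.0, -0.001]
wrist_force: [3.1, -4.4, 2.0]
finger_gap: 13.7
```

Request:
{"name": "send_rows", "arguments": {
  "deltas": [
    [[0,0.002,0],0,0.1],
    [[0,0.004,0],0,0.1],
    [[0,0.004,0],0,0.1],
    [[0,0.004,0],0,0.1]
  ]
}}

```text
time_s: 29.2
position: [522.7, 310.6, 112.1]
tool_rot: [0.003, 0.028, 1.0, -0.004]
wrist_force: [0.2, -10.0, 8.4]
finger_gap: 13.7
```

The stop is reached: no further motion and 10 N against it. I'll relax, release, rise and move well clear.

Request:
{"name": "send_rows", "arguments": {
  "deltas": [
    [[0,0,0],0,0.1],
    [[0,0,0],0,0.3],
    [[0,0,0],0,0.45],
    [[0,0,0],0,0.5],
    [[0,0,0],0,0.5],
    [[0,0,-0.02],0,0.5],
    [[0,0,-0.05],0,0.5],
    [[0,0,-0.09],0,0.5],
    [[0,-0.03,-0.09],0,0.5],
    [[0,-0.07,-0.09],0,0.5],
    [[0,-0.11,-0.09],0,0.5],
    [[0,-0.15,-0.09],0,0.5],
    [[0,-0.19,-0.09],0,0.5],
    [[0,-0.23,-0.09],0,0.5],
    [[0,-0.27,-0.09],0,0.5],
    [[0,-0.3,-0.09],0,0.5],
    [[0,-0.32,-0.09],0,0.5],
    [[0,-0.33,-0.09],0,0.5],
    [[0,-0.33,-0.09],0,0.5],
    [[0,-0.33,-0.09],0,0.5]
  ]
}}

```text
time_s: 31.2
position: [504.0, -16.6, 204.8]
tool_rot: [0.003, 0.027, 1.0, -0.004]
wrist_force: [-0.0, 0.3, -0.5]
finger_gap: 46.0
```

Run:
```python
from h import *
go([],86.9)
o=save("s15")
t=o["top"]["frame"][:,:,::-1];s=o["side"]["frame"][:,:,::-1]
a=cv2.resize(t[145:265,115:235],(400,400),interpolation=cv2.INTER_CUBIC);b=cv2.resize(t[140:270,260:390],(400,400),interpolation=cv2.INTER_CUBIC)
cv2.imwrite("pics/s15a.png",np.hstack([a,b]));cv2.imwrite("pics/s15b.png",cv2.resize(s,(800,600)))
```

```text
t 31.2 pos [504.  -16.6 204.8] jaw 86.9 F [-0.03  0.3  -0.53] gap 46.0 tiltz [ 0.005 -0.008 -1.   ] j7 1.41
turn -0.0
```

View pics/s15a.png

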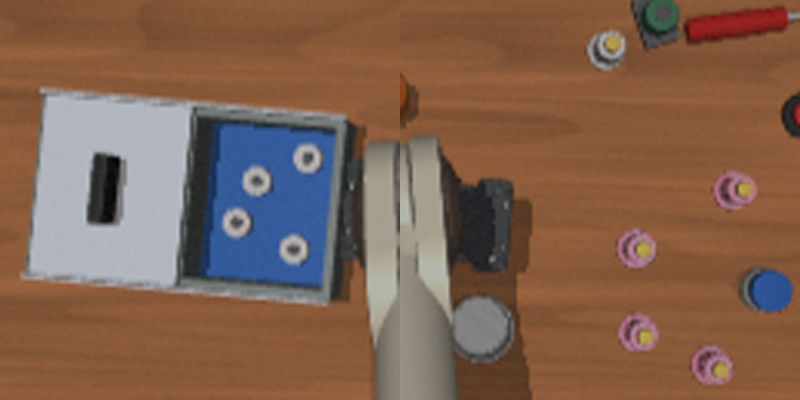

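View pics/s15b.png

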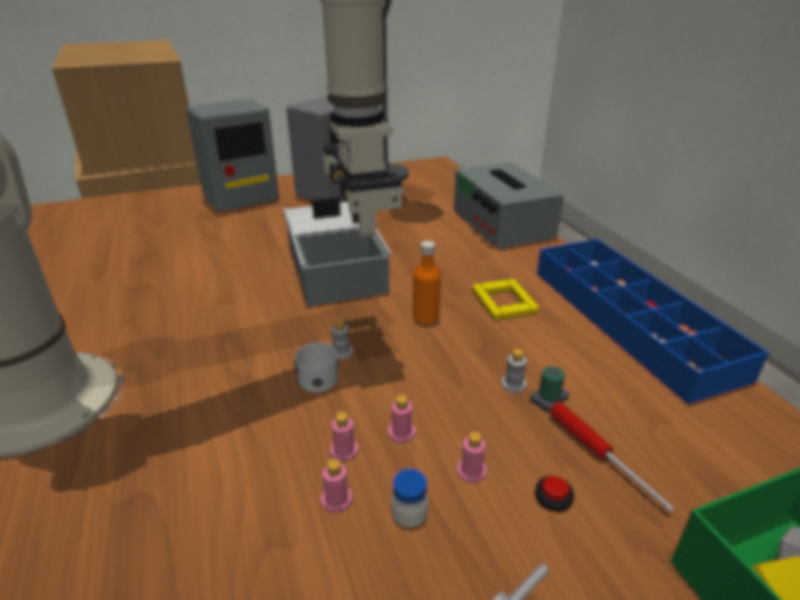

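The door is fully over the red bay: its left edge reaches the cabinet end at crop x≈30–45, with no dark slit left. The two sound plungers stand at side (340,340) and (515,370), and all bystanders are where they were. The robot is clear, so I'm handing in.

```bash
python3 -c "
from h import *
print(sign_off())"
```

```text
the job is handed in; nothing more can be done
None
```

The faulty plunger was the one beside the jar; it now stands in the red-lined reject bay with the door shut over it. I handed the job in at about 31 s of the 72 s allowed, and no verdict is reported.

- **Finding it:** I slid the door open first, then pressed all three noses. The one by the tin took 5.3 N at 4.9 mm and the one by the bearing block 5.6 N at 4.8 mm, so both are sound. The one by the jar gave only 0.9 to 1.2 N at 5 to 6.4 mm.
- **Placing it:** I lowered it until the floor was felt, at the height I expected, with a brief 12 N push before I eased off. After release, a top view showed it upright near the bay's centre.
- **Closing the door:** I slid it until it stopped moving, with 10 N against the stop. The last picture shows no gap over the red bay.
- **Last checks:** The two sound plungers, the pink ones and all bystanders looked unmoved in the final views, by eye only. The robot was clear of everything.

**Unexplained or unchecked:**
- The wrist showed 4.5 N upward while I gripped the faulty plunger. The pink plungers stood undisturbed afterwards, but I did not find the cause.
- The plunger could not be seen again once the door was shut.

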